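Set the strap splitter's gap with a gauge

ROBOT

A 6-joint arm with a two-finger parallel gripper is mounted at the origin on a cart in front of the work surface, level with it; the furniture and walls round the work are solid. World frame = base frame: x ahead of the robot, y to its left, z up, the work surface at z = 0. Lengths are in m, angles in rad, forces in N, time in s.
With the tool pointing down it reaches from about 0.25 to 0.725 m from the base axis. Payload 4 kg.
Tool frame: the origin (TCP) lies midway between the tips of the shut fingers; the grasp point (between the pads) lies bot.tcp_to_grasp behind it (bot.tcp_to_grasp is the distance from the TCP to the grasp point, in m); z points along the fingers, y is the line along which they close (so a half turn about z gives the same grasp; the last joint's range is limited). The gripper opens to 85 mm and grips with 20 to 120 N. Pads are 22 mm wide; open, the fingers measure 114 mm over their backs; the gripper's body (76 mm by 85 mm) begins 54 mm behind the grasp point. The pads swing forward as they close: fully open they stand 13 mm farther back than shut.
Start: joints at [1.292, 0.241, 0.005, 1.335, 0, 1.571], TCP at [0.138, 0.481, 0.231] pointing down, gripper open.
Joint ranges: [-2.72, 2.72], [-1.05, 1.87], [-1.09, 1.28], [-1.99, 2.15], [-1.42, 1.44], [-3.14, 3.14]. Speed limits (rad/s): [2.79, 2.79, 3.14, 3.14, 3.14, 3.14].

INTERFACE

Orientations are given as a unit quaternion [x, y, z, w].
In Python, from workcell import readout, camera, bot gives the robot as it stands. The module is installed in compiled form; this text tells all that it offers.
- The arm moves only by the tool jog_arm, never from a script. Its argument "motion" is a list of rows, each an object of numbers: "x", "y", "z": the shift along the tool's x, y, z in mm; "spin": the turn about the tool's z in degrees; "fingers": the closure, from -1 (fully open) to 1 (shut). A call has 1 to 8 rows; each row is the pose to reach, as a shift and turn from the pose commanded when the call began, along the tool's axes at that moment; what a row does not reach only later rows make up. A row lasts 1/8 s, in which the tool goes at most 62.5 mm and 10.7 degrees, less where a joint would pass 70% of its speed; a pose out of reach is approached as far as the arm can. A call with a gripper value outside its range is refused whole. The fingers move at their own pace and stop on an object; the grip force is fixed at half the most. Time passes only in rows, so rows that repeat a pose let the fingers close. It gives the time, the measured TCP pose, the force, the opening and the grip force at its end, in the units of the state.
- readout.get_obs(): the state, without advancing time (a new reading comes with each control period).
- camera(name): name is "scene" or "top" or "wrist"; returns a dict with "pixels" (384x512x3 uint8, red, green, blue), "K" (3x3 intrinsics, pixels), "rvec" (rotation vector, rad) and "tvec" (3), from world to camera coordinates, as OpenCV has them. Camera axes: x right, y down, z forward; pixel columns grow to the right and rows downward; lengths in m; the calibration is good to about 2 mm. A picture is of the moment at which its call begins. There is no depth.
- bot.job_done(): hands the job in; it is judged then, once.
The state is a dict: "clock": time; "joint_pos": joint angles; "joint_vel": joint speeds; "tau": joint torques, N m; "eef_pos": TCP position; "tool_rot": TCP orientation; "ft_force": force on the tool from outside, world axes, zero at the start; "ft_torque": the same for the moment, N m; "grip_width": finger opening in m; "grasp_force": force on a finger pad.
Only numpy, scipy, OpenCV 4.12 (cv2) and the standard library are available. Lean on these libraries where they do the work, as an engineer would, in place of code of your own. Each camera call takes 0.05 s, during which the arm holds its last target. There are 200 camera calls.

TASK

Set the gap of the strap splitter: of the two gauges in the wooden rack take the one with the longer handle, slide its blade into the slanted gap until its shoulders rest on the steel bed, and leave it there. Then swing the splitter's locking lever over to the back as far as it goes and let go. Do not disturb the other gauge or the tools lying about.

Things in the scene. Friction and masses are not known exactly. Their poses are not given: they have to be found in the camera images.
- gauge_long: Setting gauge standing upright in the rack: steel blade below, dark wooden handle above. Origin: middle of the blade's lower end; z up through the handle, x across the thickness, y across the width. Blade 4 (x) x 24 (y) x 35 mm (z 0 to 35), last 5 mm thinner; handle 18 (x) x 30 (y) x 60 mm (z 35 to 95). The handle's underside makes the shoulders. A half turn about z changes nothing. 63 to 126 g.
- gauge_long_shoulder (a point): Point of the long gauge in the plane of its shoulders (35 mm above the blade's end), on the centre line.
- gauge_short: The other gauge: the same blade, but a handle only 34 mm tall (z 35 to 69 mm). Stands in the other slot of the rack; either slot may hold either gauge. To be left there.
- rack: Fixed wooden block, 60 (x) x 160 (y) x 42 mm tall, with two slots at y +50 and -50 mm that hold the gauges upright, blade width along y, shoulders resting on the top. The slots are 6 mm thick (x) and 26 mm wide (y). Origin: centre of the underside.
- splitter: Strap splitter, fixed on the desk: grey base 150 (x) x 120 (y) x 12 mm, two cheeks to 78 mm height, a roller at the front, between the cheeks the steel bed, 50 x 72 mm at its top, gap mouth 85 mm above the desk. Locking the lever moves the bed's rear lip in 2 mm, which narrows the gap. Origin: centre of the underside; -x is its front (roughly to the robot), z up.
- splitter_bed: Steel bed with the gap. Origin: centre of the gap's mouth, in the plane where the gauge's shoulders rest. z points out of the gap, leaning 30 degrees from vertical to the splitter's front (the blade goes in along -z: down and to the back); x across the gap's thickness, y along its width. Gap: 7 mm (x, lever open), 28 mm (y), 49 mm deep; mouth flared to 10 mm.
- lever (a joint): Locking lever on the right (-y) side of the splitter: 10 mm rod with a black 22 mm ball. Angle in rad about the splitter's y axis: 0 leans 0.7 rad to the front, 0.7 is upright, 1.4 (stop) leans 0.7 rad to the back, locked. Starts at 0 to 0.25 (open). Stays where it is left; about 2 N at the ball moves it.
- lever_knob (a point): Centre of the lever's ball, 85 mm from the pivot.
- lever_pivot (a point): Centre of the lever's pivot, at (10, -85, 45) mm in the splitter's frame; the rod swings in the upright plane through this point along the splitter's x.
- pliers: Bystander, to be left alone: pliers with red grips, 148x41x11 mm, lying flat.
- awl: Bystander, to be left alone: awl with a wooden handle, 77x25x68 mm.
- sanding_block: Bystander, to be left alone: brown block, 35x55x22 mm.
- spool_2: Bystander, to be left alone: thread spool, 35 mm across, 44 mm tall, upright.
- vial_tub: Bystander, to be left alone: clear tub of small vials with white caps, 61 mm across, 78 mm tall.
- skiver: Bystander, to be left alone: leather knife with dark wooden handle, 126x22x22 mm, lying.
Mind the look-alikes: they are no part of the job. Leave any blue look-alike of the gauge_long alone.

How it is judged:
On the way, in this order (a step that is already met when the one before it is completed fails the run):
1. the long gauge is in the gap with its shoulders on the bed while the lever is still open (z of gauge_long_shoulder in the frame of splitter_bed between -0.004 and 0.004 m and x of gauge_long_shoulder in the frame of splitter_bed between -0.005 and 0.005 m and y of gauge_long_shoulder in the frame of splitter_bed between -0.006 and 0.006 m and angle between the z axis of gauge_long and the z axis of splitter_bed, either way round below 0.12 rad and value of joint lever below 0.5 rad), for 0.2 s.
2. the lever is swung over to the back, the gauge still seated (z of gauge_long_shoulder in the frame of splitter_bed between -0.004 and 0.004 m and x of gauge_long_shoulder in the frame of splitter_bed between -0.005 and 0.005 m and y of gauge_long_shoulder in the frame of splitter_bed between -0.006 and 0.006 m and angle between the z axis of gauge_long and the z axis of splitter_bed, either way round below 0.12 rad and value of joint lever above 1.2 rad), for 0.2 s.
At the end, for the whole second after the job is handed in: The long-handled gauge rests in the gap, its shoulder point within 4 mm of the bed's mouth plane (along the gap), within 5 mm across and 6 mm along the gap's width, and its axis within 0.12 rad of the gap's; the lever stands beyond 1.2 rad; the gauge is at rest (all of step 2 and linear speed of gauge_long below 0.02 m/s); the robot touches nothing.
It fails at once if a bystander or the short gauge is moved by more than 30 mm (distance of any of pliers, awl, sanding_block, spool_2, vial_tub, skiver, gauge_short from where it was at the start of the episode above 0.03 m).
It also fails if it takes over 56 s, if anything falls off the work surface, if the arm or the gripper's body presses on something with over 40 N, if the wrist force passes 120 N, or if a joint passes its speed limit or range.

## Working session

There is one attempt and no reset: what is moved stays moved. The work goes in short steps, Python scripts to look and compute and a tool call to move; the robot and the scene stay as the last step left them, time stands still between calls to the robot, and variables do not carry over. Pictures are saved under pics/ and viewed, at most 10 in all, crops included, and the job is handed in when it is done.

Besides the shell and the picture viewer there is one more tool, called as name(argument=value, ...), one argument or row to a line, values as JSON. jog_arm: Moves the arm, as the interface text tells. Its arguments: {"type":"object","properties":{"motion":{"type":"array"}},"required":["motion"]}

```bash
mkdir -p pics; cat > h.py <<'E'
import numpy as np, cv2
from workcell import readout, camera, bot
def ray(c,u,v):
    R=cv2.Rodrigues(np.array(c["rvec"],float))[0]; t=np.array(c["tvec"],float).ravel()
    p=cv2.undistortPoints(np.array([[[u,v]]],float),np.array(c["K"],float),None).ravel()
    return -R.T@t, R.T@np.array([p[0],p[1],1.])
def onz(c,u,v,z):
    o,d=ray(c,u,v); return o+d*(z-o[2])/d[2]
def two(c1,p1,c2,p2):
    o1,d1=ray(c1,*p1);o2,d2=ray(c2,*p2)
    s=np.linalg.lstsq(np.c_[d1,-d2],o2-o1,rcond=None)[0]
    a=o1+s[0]*d1;b=o2+s[1]*d2
    return (a+b)/2,np.linalg.norm(a-b)
def proj(c,P):
    return cv2.projectPoints(np.array(P,float).reshape(-1,1,3),np.array(c["rvec"],float),np.array(c["tvec"],float),np.array(c["K"],float),None)[0].reshape(-1,2)
def save(c,f): cv2.imwrite(f,c["pixels"][:,:,::-1])
E
python3 - <<'E'
from h import *
import pickle
d={n:camera(n) for n in("scene","top","wrist")}
pickle.dump(d,open("c0.pkl","wb"))
for n,c in d.items(): print(n,-cv2.Rodrigues(np.array(c["rvec"],float))[0].T@np.array(c["tvec"],float).ravel(),np.array(c["K"])[0,0])
a=d["scene"]["pixels"];b=d["top"]["pixels"]
cv2.imwrite("pics/s.png",cv2.resize(a,(800,600),interpolation=cv2.INTER_CUBIC)[:,:,::-1])
cv2.imwrite("pics/t.png",cv2.resize(b,(800,600),interpolation=cv2.INTER_CUBIC)[:,:,::-1])
print(readout.get_obs(),bot.tcp_to_grasp)
E
```

```text
scene [0.22212477 0.58133462 0.80628984] 403.06361819804965
top [0.37665931 0.03238705 1.1176999 ] 410.8662530786589
wrist [0.07218606 0.49871135 0.37351136] 299.586906423449
{'clock': 0.15, 'joint_pos': array([1.29203992e+00, 2.41233454e-01, 4.06441405e-03, 1.33522294e+00,
       1.44587110e-05, 1.57075164e+00]), 'joint_vel': array([ 0.00205006, -0.00210508,  0.00322349,  0.00022286,  0.00107582,
        0.00123184]), 'tau': array([ 1.00070953e-03, -3.72633791e+01,  2.52639198e+01,  1.23467110e-02,
       -2.23567682e-06,  7.96683423e-06]), 'eef_pos': array([0.13744565, 0.48024523, 0.23063244]), 'tool_rot': array([ 1.38905208e-01,  9.90305360e-01, -7.89082955e-04, -1.18016865e-04]), 'ft_force': array([ 0.28708518, -0.01312374,  0.45431434]), 'ft_torque': array([-0.00240708, -0.0328317 ,  0.00284091]), 'grasp_force': 0.0, 'grip_width': 0.08550176970038956} 0.0187
```

View pics/s.png

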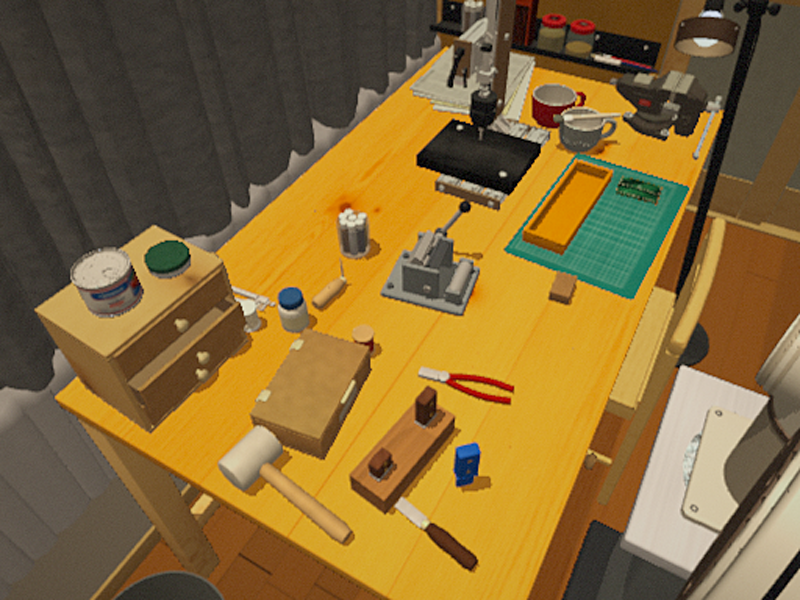

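View pics/t.png

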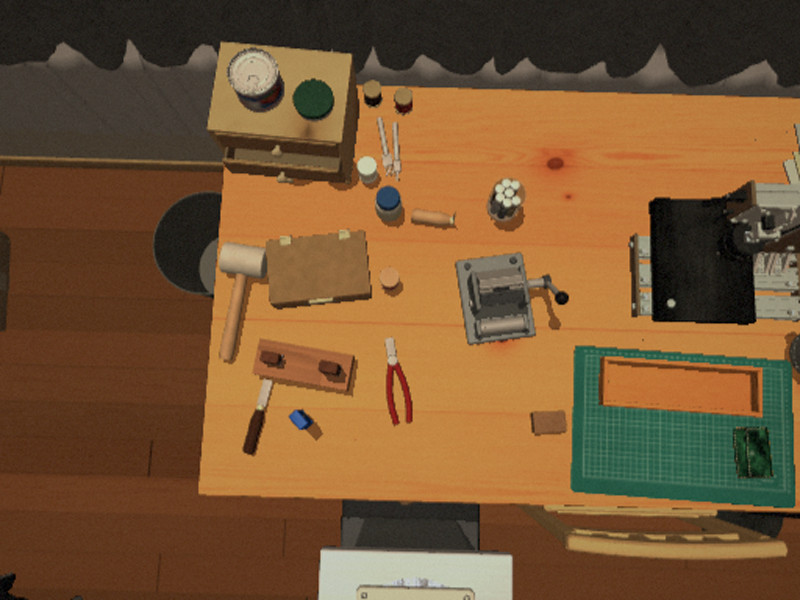

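In the 800x600 views, three things could be the gauge. The right-hand one in the rack (scene 427,405; top 330,368) is brown with a tall handle. The left-hand one (scene 380,460; top 271,358) has a short handle. The blue look-alike (scene 467,463; top 300,420) lies outside the rack. The right-hand one fits, and I'll confirm it in an enlarged crop.

```bash
python3 - <<'E'
from h import *
import pickle
d=pickle.load(open("c0.pkl","rb"))
def crop(n,x,y,w=100,h=75): return cv2.resize(d[n]["pixels"][y:y+h,x:x+w],(400,300),interpolation=cv2.INTER_CUBIC)
m=np.vstack([np.hstack([crop("top",150,205),crop("scene",220,240)]),np.hstack([crop("top",280,155),crop("scene",235,120)])])
cv2.imwrite("pics/m.png",m[:,:,::-1])
for n in("top","scene"): print(n,proj(d[n],[[0,0,0],[.138,.481,.231],[.3,0,0],[.3,.2,0]]))
E
```

```text
top [[264.53627087 414.57063826]
 [ 31.45991418 376.18595604]
 [267.39412488 292.71320524]
 [191.93427274 290.59995467]]
scene [[490.21505561 312.17208141]
 [376.19250517 514.3890888 ]
 [354.11225805 254.77269694]
 [320.68794726 325.55948713]]
```

View pics/m.png

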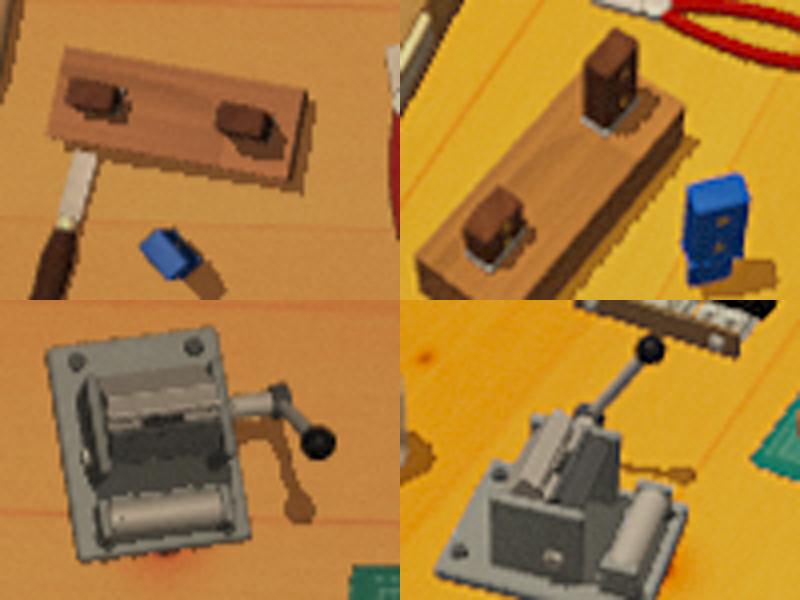

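The crop settles it: the right-hand gauge in the rack (top crop 243,120; scene crop 612,80) has the tall brown handle, so it is the long one. The left one is short and the blue one is the decoy. The splitter's gap is at top crop (165,412) and its ball at (319,443).

```bash
python3 - <<'E'
from h import *
import pickle
d=pickle.load(open("c0.pkl","rb"));T=d["top"];S=d["scene"]
def px(x0,y0,u,v): return (x0+(u+.5)/4-.5,y0+(v+.5)/4-.5)
def rect(L,z,obj):
    P=np.array([onz(T,*p,z)[:2] for p in L]); o=np.array(obj,float)
    pc,oc=P.mean(0),o.mean(0); A=(P-pc).T@(o-oc); th=np.arctan2(A[1,0]-A[0,1],A[0,0]+A[1,1])
    R=np.array([[np.cos(th),-np.sin(th)],[np.sin(th),np.cos(th)]])
    print("sides",np.linalg.norm(np.diff(np.vstack([P,P[:1]]),axis=0),axis=1).round(4),"c",pc.round(4),"yaw",th.round(4),"res",((P-pc)-(o-oc)@R.T).round(4).tolist())
    return pc,R
# order: rear-left, rear-right, front-right, front-left
c,R=rect([px(150,205,*p) for p in[(66,47),(307,88),(293,182),(49,132)]],.042,[(.03,.08),(.03,-.08),(-.03,-.08),(-.03,.08)])
print("slots",c+R@[0,-.05],c+R@[0,.05])
print("handle top 2view",two(T,px(150,205,243,115),S,px(220,240,212,48)))
g=np.r_[c+R@[0,-.05],.102]; print("proj handle top",(proj(T,g)[0]-[150,205])*4,(proj(S,g)[0]-[220,240])*4)
c,R=rect([px(280,155,*p) for p in[(47,52),(213,27),(250,240),(82,262)]],.012,[(.075,.06),(.075,-.06),(-.075,-.06),(-.075,.06)])
k,e=two(T,px(280,155,319,143),S,px(235,120,250,49)); print("knob",k,e)
loc=R.T@(k[:2]-c); print("knob local",loc,"vs y -.085")
print("lever ang",np.arctan2(loc[0]-.01,k[2]-.045)+.7)
print("gap c on z.085",onz(T,*px(280,155,163,116),.085),R.T@(onz(T,*px(280,155,163,116),.085)[:2]-c))
print("gap ctr 2view mouth edge?",R[0])
E
```

```text
sides [0.1608 0.0615 0.1624 0.0563] c [0.4504 0.1957] yaw -0.1516 res [[-0.0013, 0.0016], [0.0004, 0.0005], [-0.0014, -0.002], [0.0022, -0.0001]]
slots [0.44284608 0.14631565] [0.45795037 0.24516837]
handle top 2view (array([0.44411775, 0.14660698, 0.09949209]), np.float64(0.0033922316450975144))
proj handle top [242.20564211 117.94024981] [209.78616231  43.6562936 ]
sides [0.1166 0.1497 0.1151 0.147 ] c [ 0.5763 -0.1277] yaw 0.1705 res [[-0.0012, -0.0019], [-0.0005, 0.0016], [-0.0003, 0.0024], [0.0019, -0.0022]]
knob [ 0.56047196 -0.21831063  0.11814968] 0.0008431024827837563
knob local [-0.03099817 -0.08662622] vs y -.085
lever ang 0.18915431315392928
gap c on z.085 [ 0.58168345 -0.12669918  0.085     ] [5.44931273e-03 5.80660964e-05]
gap ctr 2view mouth edge? [ 0.98550126 -0.16966809]
```

jog_arm(
  motion=[
    {"x": -386,"y": -237,"spin": -7.3,"fingers": -0.3},
    {"x": -386,"y": -237,"spin": -7.3,"fingers": -0.3},
    {"x": -386,"y": -237,"spin": -7.3,"fingers": -0.3},
    {"x": -386,"y": -237,"spin": -7.3,"fingers": -0.3},
    {"x": -386,"y": -237,"spin": -7.3,"fingers": -0.3},
    {"x": -386,"y": -237,"spin": -7.3,"fingers": -0.3},
    {"x": -386,"y": -237,"spin": -7.3,"fingers": -0.3},
    {"x": -386,"y": -237,"spin": -7.3,"fingers": -0.3},
  ],
)

```text
validation failed for argument at $.mo...
```

jog_arm(
  motion=[
    {"x": -386,"y": -237,"z": 0,"spin": -7.3,"fingers": -0.3},
    {"x": -386,"y": -237,"z": 0,"spin": -7.3,"fingers": -0.3},
    {"x": -386,"y": -237,"z": 0,"spin": -7.3,"fingers": -0.3},
    {"x": -386,"y": -237,"z": 0,"spin": -7.3,"fingers": -0.3},
    {"x": -386,"y": -237,"z": 0,"spin": -7.3,"fingers": -0.3},
    {"x": -386,"y": -237,"z": 0,"spin": -7.3,"fingers": -0.3},
    {"x": -386,"y": -237,"z": 0,"spin": -7.3,"fingers": -0.3},
    {"x": -386,"y": -237,"z": 0,"spin": -7.3,"fingers": -0.3},
  ],
)

```text
clock: 1.15
eef_pos: [0.4451, 0.1439, 0.2309]
tool_rot: [0.078, 0.997, -0.0, -0.0]
ft_force: [-1.5, -0.1, -0.9]
grip_width: 0.0555
grasp_force: 0.0
```

```bash
python3 - <<'E'
from h import *
o=readout.get_obs(); print(o["eef_pos"],o["tool_rot"],o["joint_pos"].round(2),o["grip_width"])
c=camera("wrist"); import pickle; pickle.dump(c,open("w1.pkl","wb")); save(c,"pics/w1.png")
print(proj(c,[[.4428,.1463,.102],[.4428,.1463,.042],o["eef_pos"]]))
E
```

```text
[0.44514951 0.14386315 0.23088422] [ 7.82555986e-02  9.96933289e-01 -2.64066237e-04 -9.62072559e-05] [ 0.31  0.18 -0.08  1.32 -0.    0.47] 0.055464241777844585
[[256.79723605 181.54923672]
 [256.37735969 169.11963788]
 [254.81488033 244.30832536]]
```

View pics/w1.png

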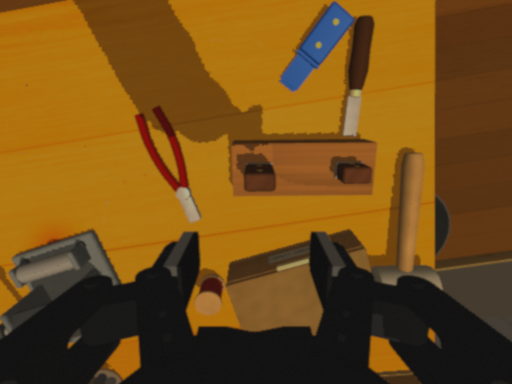

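```bash
python3 - <<'E'
from h import *
import pickle
c=pickle.load(open("w1.pkl","rb")); im=c["pixels"]
cv2.imwrite("pics/w1c.png",cv2.resize(im[125:205,220:390],(800,376),interpolation=cv2.INTER_CUBIC)[:,:,::-1])
E
```

```text
(no output)
```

View pics/w1c.png

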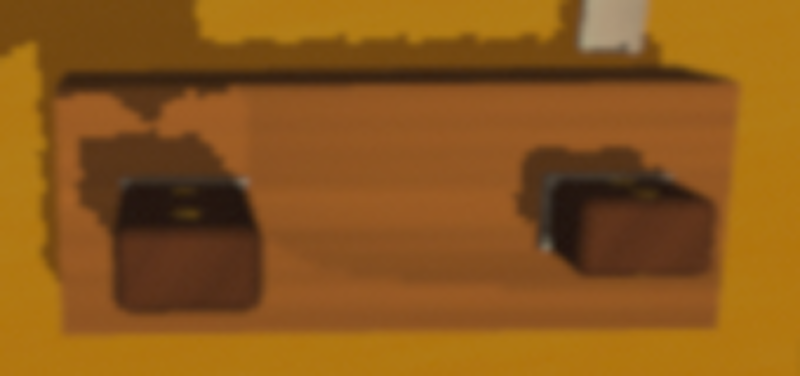

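The enlarged view shows the long handle's top face centred at crop (188,270), wrist pixel (260,182). It is square to the fingers.

```bash
python3 - <<'E'
from h import *
import pickle
c=pickle.load(open("w1.pkl","rb"))
f=lambda u,v:(220+u/4.706-.4,125+v/4.7-.4)
g=onz(c,*f(188,269.5),.102);print("handle",g)
P=np.array([onz(c,*f(*p),.042) for p in[(57,88),(738,85),(716,327),(62,332)]]);print(P.round(4),P.mean(0))
a=onz(c,*f(115,270),.102);b=onz(c,*f(261,270),.102);print(np.linalg.norm(a-b))
o=readout.get_obs();from scipy.spatial.transform import Rotation as R
M=R.from_quat(o["tool_rot"]).as_matrix();print("tool y deg",np.degrees(np.arctan2(M[1,1],M[0,1])),"rack yaxis deg",np.degrees(np.arctan2(*(P[2]-P[3]+P[1]-P[0])[1::-1])))
print("shift mm",M.T@(g-o["eef_pos"])*1e3)
E
```

```text
handle [0.44357026 0.14877852 0.102     ]
[[0.4101 0.1239 0.042 ]
 [0.4342 0.2811 0.042 ]
 [0.4924 0.273  0.042 ]
 [0.4688 0.1147 0.042 ]] [0.45137976 0.19819848 0.042     ]
0.028947940922289795
tool y deg 81.05879345959052 rack yaxis deg 81.396668417825
shift mm [  2.46610928   4.60193779 128.82497345]
```

jog_arm(
  motion=[
    {"x": 2.5,"y": 4.5,"z": 60,"spin": -0.3,"fingers": -0.3},
    {"x": 2.5,"y": 4.5,"z": 110,"spin": -0.3,"fingers": -0.3},
    {"x": 2.5,"y": 4.5,"z": 110,"spin": -0.3,"fingers": -0.3},
    {"x": 2.5,"y": 4.5,"z": 110,"spin": -0.3,"fingers": -0.3},
  ],
)

```text
clock: 1.7
eef_pos: [0.4422, 0.1526, 0.1229]
tool_rot: [0.072, 0.997, 0.0, 0.001]
ft_force: [0.0, -0.2, 0.2]
grip_width: 0.0558
grasp_force: 0.0
```

jog_arm(
  motion=[
    {"x": -2,"y": -3.5,"z": 15,"spin": 0.3,"fingers": -0.3},
    {"x": -2,"y": -3.5,"z": 40,"spin": 0.3,"fingers": -0.3},
    {"x": -2,"y": -3.5,"z": 58,"spin": 0.3,"fingers": -0.3},
    {"x": -2,"y": -3.5,"z": 58,"spin": 0.3,"fingers": -0.3},
    {"x": -2,"y": -3.5,"z": 58,"spin": 0.3,"fingers": -0.3},
  ],
)

```text
clock: 2.33
eef_pos: [0.4449, 0.1485, 0.0654]
tool_rot: [0.075, 0.997, 0.001, 0.002]
ft_force: [0.0, 0.3, 0.3]
grip_width: 0.0555
grasp_force: 0.0
```

jog_arm(
  motion=[
    {"x": 0,"y": 0,"z": 0,"spin": 0,"fingers": 1},
    {"x": 0,"y": 0,"z": 0,"spin": 0,"fingers": 1},
    {"x": 0,"y": 0,"z": 0,"spin": 0,"fingers": 1},
    {"x": 0,"y": 0,"z": 0,"spin": 0,"fingers": 1},
    {"x": 0,"y": 0,"z": 0,"spin": 0,"fingers": 1},
    {"x": 0,"y": 0,"z": 0,"spin": 0,"fingers": 1},
  ],
)

```text
clock: 3.08
eef_pos: [0.4442, 0.1481, 0.0646]
tool_rot: [0.076, 0.997, 0.001, 0.001]
ft_force: [-0.7, 0.4, 6.1]
grip_width: 0.0297
grasp_force: 59.2
```

jog_arm(
  motion=[
    {"x": 0,"y": 0,"z": -15,"spin": 0,"fingers": 1},
    {"x": 0,"y": 0,"z": -60,"spin": 0,"fingers": 1},
    {"x": 0,"y": 0,"z": -110,"spin": 0,"fingers": 1},
    {"x": 0,"y": 0,"z": -140,"spin": 0,"fingers": 1},
    {"x": 0,"y": 0,"z": -140,"spin": 0,"fingers": 1},
  ],
)

```text
clock: 3.7
eef_pos: [0.4449, 0.1482, 0.2059]
tool_rot: [0.076, 0.997, 0.001, 0.003]
ft_force: [-0.4, -0.4, -1.1]
grip_width: 0.0292
grasp_force: 61.2
```

jog_arm(
  motion=[
    {"x": -241,"y": -253,"z": 0,"spin": -18.5,"fingers": 1},
    {"x": -241,"y": -253,"z": 0,"spin": -18.5,"fingers": 1},
    {"x": -241,"y": -253,"z": 0,"spin": -18.5,"fingers": 1},
    {"x": -241,"y": -253,"z": 0,"spin": -18.5,"fingers": 1},
    {"x": -241,"y": -253,"z": 0,"spin": -18.5,"fingers": 1},
    {"x": -241,"y": -253,"z": 0,"spin": -18.5,"fingers": 1},
    {"x": -241,"y": -253,"z": 0,"spin": -18.5,"fingers": 1},
    {"x": -241,"y": -253,"z": 0,"spin": -18.5,"fingers": 1},
  ],
)

```text
clock: 4.7
eef_pos: [0.6421, -0.1383, 0.2012]
tool_rot: [-0.086, 0.996, 0.001, -0.002]
ft_force: [0.5, 0.5, -1.2]
grip_width: 0.0296
grasp_force: 61.4
```

jog_arm(
  motion=[
    {"x": 0,"y": 0,"z": 0,"spin": 0,"fingers": 1},
    {"x": 0,"y": 0,"z": 0,"spin": 0,"fingers": 1},
    {"x": 0,"y": 0,"z": 0,"spin": 0,"fingers": 1},
  ],
)

```text
clock: 5.08
eef_pos: [0.6432, -0.1379, 0.2039]
tool_rot: [-0.086, 0.996, -0.0, 0.0]
ft_force: [0.4, 0.1, -1.5]
grip_width: 0.0295
grasp_force: 61.4
```

```bash
python3 - <<'E'
from h import *
o=readout.get_obs(); print(o["eef_pos"],o["tool_rot"],o["joint_pos"].round(2),o["grip_width"])
c=camera("wrist"); import pickle; pickle.dump((c,o),open("w2.pkl","wb"))
cv2.imwrite("pics/w2.png",cv2.resize(c["pixels"],(800,600),interpolation=cv2.INTER_CUBIC)[:,:,::-1])
print(proj(c,[[.5817,-.1267,.085]])*1.5625)
E
```

```text
[ 0.64316615 -0.13790787  0.20394002] [-8.62487876e-02  9.96273559e-01 -1.01511706e-04  3.62539132e-04] [-0.21  0.58  0.44  1.43  0.   -0.38] 0.029503889187999385
[[437.68703825 188.11038847]]
```

View pics/w2.png

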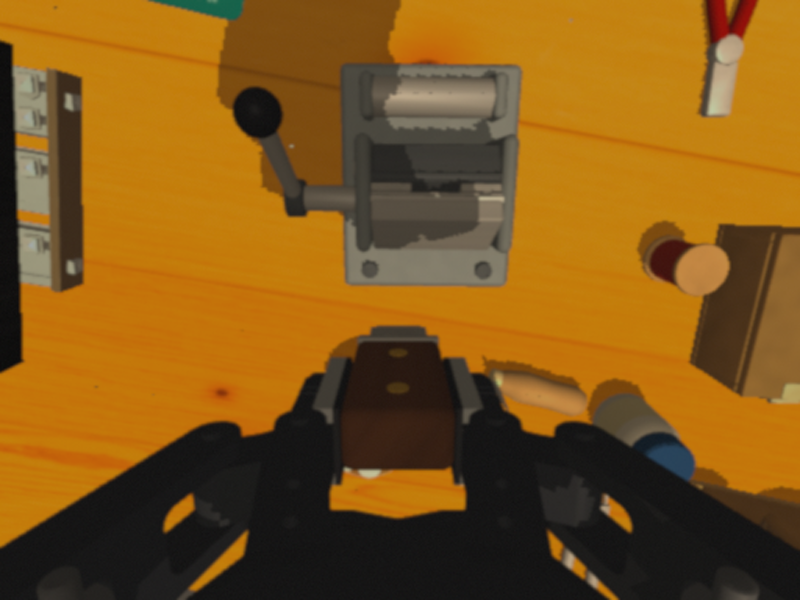

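The wrist view (800 scale) shows the gauge held square and upright. The gap is the dark slot at about (437,186), spanning x 413 to 462, and the ball is at (258,112). The slot agrees with the predicted (438,188).

```bash
python3 - <<'E'
from h import *
import pickle
c,o=pickle.load(open("w2.pkl","rb"));g=c["pixels"].mean(2)
print("rows108-130",g[108:131,272:290].mean(1).round().tolist())
print("cols255-305",g[117:121,255:306].mean(0).round().tolist())
for p in[(279.7,119),(279.7,115),(279.7,123)]: print(onz(c,*p,.085))
from scipy.spatial.transform import Rotation as R
print(np.degrees(R.from_quat(o["tool_rot"]).as_euler("xyz")))
print(two(c,(165,71.7),pickle.load(open("c0.pkl","rb"))["top"],(280+79.6,155+35.6)))
E
```

```text
rows108-130 [57.0, 53.0, 52.0, 60.0, 66.0, 69.0, 64.0, 57.0, 51.0, 45.0, 41.0, 38.0, 35.0, 34.0, 45.0, 67.0, 78.0, 81.0, 84.0, 82.0, 78.0, 77.0, 78.0]
cols255-305 [73.0, 72.0, 71.0, 72.0, 72.0, 73.0, 72.0, 64.0, 50.0, 36.0, 33.0, 32.0, 32.0, 32.0, 33.0, 32.0, 34.0, 37.0, 41.0, 46.0, 47.0, 44.0, 43.0, 44.0, 45.0, 46.0, 43.0, 38.0, 35.0, 34.0, 35.0, 34.0, 33.0, 33.0, 33.0, 32.0, 33.0, 33.0, 35.0, 44.0, 59.0, 68.0, 70.0, 70.0, 70.0, 70.0, 70.0, 75.0, 88.0, 102.0, 106.0]
[ 0.58063422 -0.12727516  0.085     ]
[ 0.5774073  -0.12791543  0.085     ]
[ 0.58388377 -0.12663039  0.085     ]
[-1.79984828e+02  4.03858377e-02 -1.70104316e+02]
(array([ 0.56161209, -0.2199998 ,  0.11036604]), np.float64(0.001361416314367755))
```

jog_arm(
  motion=[
    {"x": 30,"y": 10,"z": 0,"spin": 0,"fingers": 1},
    {"x": 60,"y": 21,"z": 0,"spin": 0,"fingers": 1},
    {"x": 60,"y": 21,"z": 20,"spin": 0,"fingers": 1},
    {"x": 60,"y": 21,"z": 40,"spin": 0,"fingers": 1},
    {"x": 60,"y": 21,"z": 40,"spin": 0,"fingers": 1},
    {"x": 60,"y": 21,"z": 40,"spin": 0,"fingers": 1},
  ],
)

```text
clock: 5.88
eef_pos: [0.581, -0.1283, 0.1642]
tool_rot: [-0.086, 0.996, -0.0, 0.001]
ft_force: [0.2, -0.1, -0.6]
grip_width: 0.0294
grasp_force: 61.4
```

jog_arm(
  motion=[
    {"x": 0,"y": 0.5,"z": 12,"spin": 0,"fingers": 1},
    {"x": 0,"y": 0.5,"z": 20,"spin": 0,"fingers": 1},
    {"x": 0,"y": 0.5,"z": 24,"spin": 0,"fingers": 1},
    {"x": 0,"y": 0.5,"z": 27,"spin": 0,"fingers": 1},
    {"x": 0,"y": 0.5,"z": 27,"spin": 0,"fingers": 1},
  ],
)

```text
clock: 6.5
eef_pos: [0.5805, -0.1278, 0.1362]
tool_rot: [-0.086, 0.996, 0.0, -0.0]
ft_force: [0.4, -0.1, -0.8]
grip_width: 0.0294
grasp_force: 61.4
```

jog_arm(
  motion=[
    {"x": 0,"y": 0,"z": 2,"spin": 0,"fingers": 1},
    {"x": 4,"y": 0,"z": 2,"spin": 0,"fingers": 1},
    {"x": 8,"y": 0,"z": 2.5,"spin": 0,"fingers": 1},
    {"x": 13,"y": 0,"z": 3.2,"spin": 0,"fingers": 1},
    {"x": 13,"y": 0,"z": 3.2,"spin": 0,"fingers": 1},
  ],
)

```text
clock: 7.12
eef_pos: [0.5709, -0.1297, 0.1352]
tool_rot: [-0.086, 0.996, 0.0, 0.004]
ft_force: [6.4, 2.0, 1.9]
grip_width: 0.0297
grasp_force: 61.4
```

jog_arm(
  motion=[
    {"x": 4,"y": 0,"z": 1,"spin": 0,"fingers": 1},
    {"x": 8,"y": 0,"z": 2,"spin": 0,"fingers": 1},
    {"x": 13,"y": 0,"z": 3.4,"spin": 0,"fingers": 1},
    {"x": 17,"y": 0,"z": 5,"spin": 0,"fingers": 1},
    {"x": 17,"y": 0,"z": 5,"spin": 0,"fingers": 1},
  ],
)

```text
clock: 7.75
eef_pos: [0.5546, -0.1326, 0.1311]
tool_rot: [-0.086, 0.996, -0.0, 0.005]
ft_force: [4.6, 2.2, 6.2]
grip_width: 0.0293
grasp_force: 61.6
```

```bash
python3 - <<'E'
from h import *
o=readout.get_obs(); print(o["eef_pos"],o["ft_force"],o["ft_torque"])
d={n:camera(n) for n in("scene","wrist")}
M=np.hstack([cv2.resize(d["scene"]["pixels"][100:200,220:320],(400,400),interpolation=cv2.INTER_CUBIC),cv2.resize(d["wrist"]["pixels"][90:340,130:380],(400,400),interpolation=cv2.INTER_CUBIC)])
cv2.imwrite("pics/t1.png",M[:,:,::-1])
E
```

```text
[ 0.55460553 -0.13261301  0.13112856] [4.57224787 2.16675416 6.16910885] [ 0.62983611 -1.33020172  0.02341896]
```

View pics/t1.png

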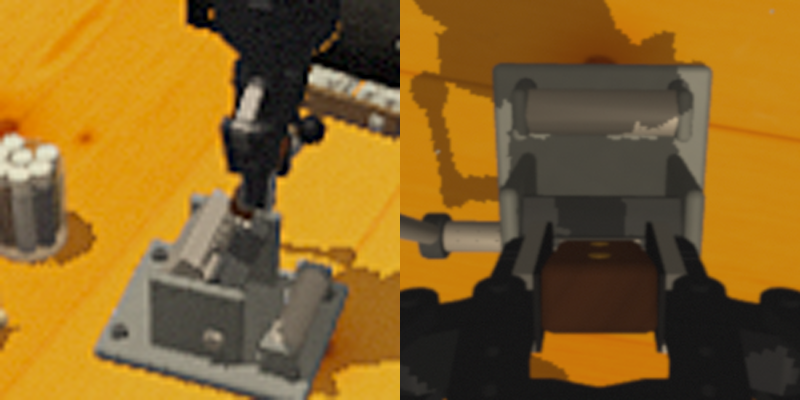

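The left scene crop shows the gauge held over the bed with its blade in the gap. In the wrist crop the handle's front face has foreshortened (rows 240 to 262, top face 262 to 332), so the gauge is pivoting between the pads, about 20° so far. I'll carry on with the tilt.

jog_arm(
  motion=[
    {"x": 4,"y": 0,"z": 1.6,"spin": 0,"fingers": 1},
    {"x": 8,"y": 0,"z": 3.5,"spin": 0,"fingers": 1},
    {"x": 12.5,"y": 0,"z": 6,"spin": 0,"fingers": 1},
    {"x": 12.5,"y": 0,"z": 6,"spin": 0,"fingers": 1},
    {"x": 12.5,"y": 0,"z": 6,"spin": 0,"fingers": 1},
  ],
)

```text
clock: 8.48
eef_pos: [0.5414, -0.1353, 0.1243]
tool_rot: [-0.086, 0.996, -0.001, 0.003]
ft_force: [5.1, 1.1, 5.9]
grip_width: 0.029
grasp_force: 61.2
```

jog_arm(
  motion=[
    {"x": -1,"y": 0,"z": 1.7,"spin": 0,"fingers": 1},
    {"x": -2.5,"y": 0,"z": 4.3,"spin": 0,"fingers": 1},
    {"x": -5,"y": 0,"z": 8.7,"spin": 0,"fingers": 1},
    {"x": -5,"y": 0,"z": 8.7,"spin": 0,"fingers": 1},
  ],
)

```text
clock: 8.98
eef_pos: [0.5468, -0.1346, 0.1156]
tool_rot: [-0.086, 0.996, -0.001, 0.004]
ft_force: [6.7, -0.7, 4.9]
grip_width: 0.0293
grasp_force: 61.5
```

jog_arm(
  motion=[
    {"x": -2,"y": 0,"z": 2,"spin": 0,"fingers": 1},
    {"x": -4,"y": 0,"z": 5,"spin": 0,"fingers": 1},
    {"x": -6.5,"y": 0,"z": 8.7,"spin": 0,"fingers": 1},
    {"x": -6.5,"y": 0,"z": 8.7,"spin": 0,"fingers": 1},
  ],
)

```text
clock: 9.48
eef_pos: [0.5524, -0.1333, 0.1058]
tool_rot: [-0.086, 0.996, -0.0, 0.003]
ft_force: [5.5, 0.2, 3.0]
grip_width: 0.029
grasp_force: 61.3
```

jog_arm(
  motion=[
    {"x": -1.5,"y": 0,"z": 1.5,"spin": 0,"fingers": 1},
    {"x": -3,"y": 0,"z": 3,"spin": 0,"fingers": 1},
    {"x": -4,"y": 0,"z": 4.5,"spin": 0,"fingers": 1},
    {"x": -4,"y": 0,"z": 4.5,"spin": 0,"fingers": 1},
  ],
)

```text
clock: 9.98
eef_pos: [0.5553, -0.1325, 0.1008]
tool_rot: [-0.086, 0.996, -0.0, 0.001]
ft_force: [4.9, 0.6, 4.7]
grip_width: 0.0293
grasp_force: 61.3
```

jog_arm(
  motion=[
    {"x": 0,"y": 0,"z": 0,"spin": 0,"fingers": -0.2},
    {"x": 0,"y": 0,"z": 0,"spin": 0,"fingers": -0.2},
    {"x": 0,"y": 0,"z": 0,"spin": 0,"fingers": -0.2},
    {"x": 0,"y": 0,"z": 0,"spin": 0,"fingers": -0.2},
    {"x": 0,"y": 0,"z": -30,"spin": 0,"fingers": -0.2},
    {"x": 0,"y": 0,"z": -80,"spin": 0,"fingers": -0.2},
    {"x": -30,"y": 0,"z": -90,"spin": 0,"fingers": -0.2},
    {"x": -60,"y": 0,"z": -90,"spin": 0,"fingers": -0.2},
  ],
)

```text
clock: 10.98
eef_pos: [0.6144, -0.1225, 0.1926]
tool_rot: [-0.085, 0.996, -0.001, 0.002]
ft_force: [0.0, -0.1, -0.2]
grip_width: 0.0512
grasp_force: 0.0
```

```bash
python3 - <<'E'
from h import *
import pickle
o=readout.get_obs(); print(o["eef_pos"],o["ft_force"],o["grip_width"])
d={n:camera(n) for n in("scene","wrist","top")}; pickle.dump((d,o),open("w3.pkl","wb"))
M=np.hstack([cv2.resize(d["scene"]["pixels"][100:200,220:320],(400,400),interpolation=cv2.INTER_CUBIC),cv2.resize(d["wrist"]["pixels"][40:240,140:340],(400,400),interpolation=cv2.INTER_CUBIC)])
cv2.imwrite("pics/t2.png",M[:,:,::-1])
E
```

```text
[ 0.61440017 -0.12248807  0.19256926] [ 0.01108494 -0.0606974  -0.19502897] 0.051219210111236264
```

View pics/t2.png

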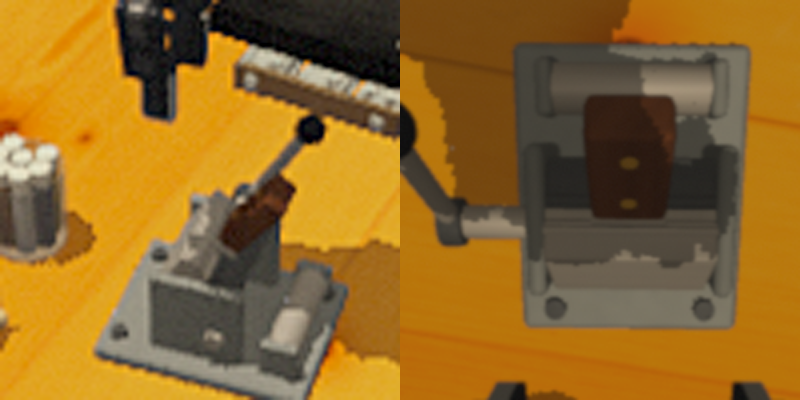

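The gauge leans in the gap with its shoulders at the bed (scene crop 228,245; wrist crop 630,217), and the lever still stands at the front. Next I'll check the seating numerically.

```bash
python3 - <<'E'
from h import *
import pickle
d,o=pickle.load(open("w3.pkl","rb"));c=d["wrist"]
yaw=.172;h=np.array([np.cos(yaw),np.sin(yaw),0]);z=np.array([0,0,1.]);M=np.array([.5797,-.1278,.085])
for s in(0,3,6):
  for tl in(30,36):
    a=np.radians(tl);ax=-np.sin(a)*h+np.cos(a)*z;px=np.cos(a)*h+np.sin(a)*z
    P=[M+ax*(s*1e-3)+px*.009,M+ax*(.06+s*1e-3)+px*.009]
    w=(proj(c,P)-[140,40])*2+[400,0]; print(s,tl,"wrist crop",w.round(1).tolist(),"scene",((proj(d["scene"],P)-[220,100])*4).round(1).tolist())
E
```

```text
0 30 wrist crop [[630.0, 232.1], [630.3, 162.3]] scene [[208.8, 226.5], [254.7, 175.4]]
0 36 wrist crop [[630.0, 231.1], [630.3, 143.0]] scene [[209.6, 225.8], [263.4, 180.5]]
3 30 wrist crop [[630.0, 229.4], [630.3, 157.7]] scene [[211.0, 224.1], [257.1, 172.8]]
3 36 wrist crop [[630.0, 227.7], [630.3, 137.2]] scene [[212.2, 223.6], [266.2, 178.1]]
6 30 wrist crop [[630.0, 226.6], [630.3, 152.9]] scene [[213.2, 221.6], [259.6, 170.1]]
6 36 wrist crop [[630.0, 224.2], [630.4, 131.2]] scene [[214.8, 221.4], [269.0, 175.7]]
```

```bash
python3 - <<'E'
from h import *
import pickle
d,o=pickle.load(open("w3.pkl","rb"))
yaw=.172;h=np.array([np.cos(yaw),np.sin(yaw),0]);yy=np.array([-np.sin(yaw),np.cos(yaw),0]);z=np.array([0,0,1.]);M=np.array([.5797,-.1278,.085])
win={"wrist":(225,80,290,155),"scene":(270,140,296,166),"top":(300,165,350,215)}
for n,(x0,y0,x1,y1) in win.items():
    im=d[n]["pixels"]; hs=cv2.cvtColor(im,cv2.COLOR_RGB2HSV)
    m=((hs[...,1]>90)&(hs[...,2]<115)&((hs[...,0]<14))).astype(np.uint8); w=np.zeros_like(m); w[y0:y1,x0:x1]=m[y0:y1,x0:x1]
    C=max(cv2.findContours(w,0,2)[0],key=cv2.contourArea); hull=cv2.convexHull(C)
    print(n,cv2.contourArea(C),"poly",cv2.approxPolyDP(hull,1.5,True).reshape(-1,2).tolist())
    for tl in(30,35):
        a=np.radians(tl);ax=-np.sin(a)*h+np.cos(a)*z;px=np.cos(a)*h+np.sin(a)*z
        P=[M+ax*s+px*x+yy*y for s in(0,.06) for x in(-.009,.009) for y in(-.015,.015)]
        p=proj(d[n],P); print("  ",tl,p.round(1).tolist())
E
```

```text
wrist 2510.5 poly [[275, 89], [277, 94], [277, 111], [271, 148], [238, 148], [235, 142], [232, 92], [234, 88]]
   30 [[237.0, 135.7], [273.0, 135.7], [236.7, 156.0], [273.3, 156.1], [231.7, 95.5], [278.7, 95.5], [231.1, 121.2], [279.2, 121.2]]
   35 [[237.0, 136.1], [273.0, 136.2], [236.6, 155.6], [273.4, 155.7], [232.0, 89.2], [278.4, 89.2], [231.2, 113.1], [279.1, 113.1]]
scene 132.5 poly [[290, 144], [293, 147], [290, 153], [278, 162], [275, 159], [277, 154]]
   30 [[279.4, 156.8], [276.0, 164.1], [273.9, 153.1], [270.4, 160.3], [291.1, 144.2], [287.8, 151.5], [285.4, 140.2], [281.9, 147.5]]
   35 [[279.3, 157.0], [275.9, 164.2], [274.1, 152.9], [270.6, 160.1], [292.5, 145.5], [289.2, 152.9], [287.2, 141.3], [283.8, 148.6]]
top 0.0 poly [[312, 214]]
   30 [[326.8, 186.9], [315.3, 188.5], [326.3, 180.3], [314.8, 181.9], [332.5, 195.0], [320.4, 196.7], [332.1, 188.1], [319.9, 189.8]]
   35 [[326.7, 186.7], [315.2, 188.4], [326.4, 180.4], [314.8, 182.0], [332.6, 196.8], [320.4, 198.5], [332.3, 190.2], [320.1, 191.9]]
```

```bash
python3 - <<'E'
from h import *
import pickle
c,o=pickle.load(open("w2.pkl","rb"));g=c["pixels"].mean(2)
h=np.array([.985,.17]);C=np.array([.5763,-.1277])
L=lambda v,z:round(float((onz(c,279,v,z)[:2]-C)@h)*1e3,1)
print("prof rows 85-165 col 250:",g[85:166,246:254].mean(1).round().astype(int).tolist())
print("base rear/front edge local (±75):",L(182,.012),L(41.5,.012))
print("slot rear edge",L(122.5,.0875),"slot front",L(115,.0825),L(111,.0825),"bed front",L(92.8,.0725),"bed rear",L(158,.0975),L(158,.085))
d,o=pickle.load(open("w3.pkl","rb"));c=d["wrist"];g=c["pixels"].mean(2)
print("w3 prof rows 100-190 col 220:",g[100:190,216:222].mean(1).round().astype(int).tolist())
print("handle rear-bottom edge local, z .0895:",round(float((onz(c,255,148.5,.0895)[:2]-C)@h)*1e3,1),"front-top edge z.1325",round(float((onz(c,255,88,.1325)[:2]-C)@h)*1e3,1))
print("base edges",L(40+326/2,.012),[round(float((onz(c,255,v,.012)[:2]-C)@h)*1e3,1) for v in(62,203)])
E
```

```text
prof rows 85-165 col 250: [70, 70, 70, 70, 70, 69, 65, 49, 39, 38, 38, 38, 38, 39, 39, 39, 39, 39, 39, 40, 39, 39, 39, 39, 38, 38, 39, 40, 40, 38, 38, 47, 68, 75, 76, 75, 70, 67, 72, 73, 78, 83, 80, 77, 77, 77, 77, 77, 77, 77, 77, 77, 77, 76, 76, 72, 65, 63, 63, 62, 62, 63, 63, 62, 62, 62, 62, 62, 63, 62, 62, 61, 61, 70, 94, 113, 120, 121, 121, 121, 122]
base rear/front edge local (±75): 77.0 -69.9
slot rear edge 7.1 slot front 1.1 -2.2 bed front -17.4 bed rear 35.7 37.6
w3 prof rows 100-190 col 220: [65, 65, 65, 65, 65, 65, 65, 65, 65, 65, 64, 60, 55, 51, 49, 48, 48, 46, 40, 37, 36, 36, 36, 36, 36, 36, 37, 37, 37, 37, 37, 37, 37, 37, 37, 37, 35, 34, 36, 37, 38, 36, 36, 42, 58, 69, 73, 73, 71, 64, 63, 68, 67, 68, 74, 75, 73, 73, 73, 73, 73, 73, 73, 73, 73, 73, 73, 73, 72, 68, 63, 71, 88, 95, 96, 95, 94, 94, 92, 91, 91, 92, 93, 98, 105, 110, 111, 107, 89, 66]
handle rear-bottom edge local, z .0895: 5.0 front-top edge z.1325 -39.0
base edges 76.3 [-70.5, 76.4]
```

jog_arm(
  motion=[
    {"x": 30,"y": 0.5,"z": 0,"spin": 0,"fingers": 1},
    {"x": 67,"y": 1.5,"z": 0,"spin": 0,"fingers": 1},
    {"x": 67,"y": 1.5,"z": 15,"spin": 0,"fingers": 1},
    {"x": 67,"y": 1.5,"z": 35,"spin": 0,"fingers": 1},
    {"x": 67,"y": 1.5,"z": 42,"spin": 0,"fingers": 1},
    {"x": 67,"y": 1.5,"z": 42,"spin": 0,"fingers": 1},
    {"x": 67,"y": 1.5,"z": 42,"spin": 0,"fingers": 1},
  ],
)

```text
clock: 12.0
eef_pos: [0.5473, -0.1322, 0.1487]
tool_rot: [-0.086, 0.996, -0.0, 0.0]
ft_force: [-0.6, -0.1, -0.3]
grip_width: 0.0
grasp_force: 0.0
```

jog_arm(
  motion=[
    {"x": 0,"y": 0,"z": 2,"spin": 0,"fingers": 1},
    {"x": 0,"y": 0,"z": 4,"spin": 0,"fingers": 1},
    {"x": 0,"y": 0,"z": 6,"spin": 0,"fingers": 1},
    {"x": 0,"y": 0,"z": 7,"spin": 0,"fingers": 1},
    {"x": 0,"y": 0,"z": 7,"spin": 0,"fingers": 1},
  ],
)

```text
clock: 12.62
eef_pos: [0.5466, -0.1321, 0.1411]
tool_rot: [-0.086, 0.996, 0.0, -0.0]
ft_force: [0.1, 0.3, 0.3]
grip_width: 0.0002
grasp_force: 0.0
```

jog_arm(
  motion=[
    {"x": 0,"y": 0,"z": 1,"spin": 0,"fingers": 1},
    {"x": 0,"y": 0,"z": 2,"spin": 0,"fingers": 1},
    {"x": 0,"y": 0,"z": 3,"spin": 0,"fingers": 1},
    {"x": 0,"y": 0,"z": 3,"spin": 0,"fingers": 1},
  ],
)

```text
clock: 13.12
eef_pos: [0.5467, -0.1322, 0.1383]
tool_rot: [-0.086, 0.996, -0.0, 0.0]
ft_force: [0.1, -0.7, 0.8]
grip_width: 0.0
grasp_force: 0.2
```

jog_arm(
  motion=[
    {"x": 0,"y": 0,"z": 1,"spin": 0,"fingers": 1},
    {"x": 0,"y": 0,"z": 2,"spin": 0,"fingers": 1},
    {"x": 0,"y": 0,"z": 3,"spin": 0,"fingers": 1},
    {"x": 0,"y": 0,"z": 3,"spin": 0,"fingers": 1},
  ],
)

```text
clock: 13.62
eef_pos: [0.5468, -0.1325, 0.1373]
tool_rot: [-0.086, 0.996, -0.001, 0.001]
ft_force: [-4.0, 0.2, 10.8]
grip_width: 0.0001
grasp_force: 5.5
```

The shut fingers met the handle top at z≈0.138, so the gauge is down on its shoulders, but it may lean forward within the gap's slack. I'll nudge it back from the front so the axis agrees too.

jog_arm(
  motion=[
    {"x": 0,"y": 0,"z": -20,"spin": 0,"fingers": 1},
    {"x": 20,"y": 0,"z": -20,"spin": 0,"fingers": 1},
    {"x": 31,"y": 0,"z": -20,"spin": 0,"fingers": 1},
    {"x": 31,"y": 0,"z": -20,"spin": 0,"fingers": 1},
    {"x": 31,"y": 0,"z": 0,"spin": 0,"fingers": 1},
    {"x": 31,"y": 0,"z": 22,"spin": 0,"fingers": 1},
    {"x": 31,"y": 0,"z": 22,"spin": 0,"fingers": 1},
  ],
)

```text
clock: 14.5
eef_pos: [0.515, -0.1369, 0.1113]
tool_rot: [-0.086, 0.996, 0.001, -0.002]
ft_force: [1.0, 0.2, -0.6]
grip_width: -0.0002
grasp_force: 0.0
```

jog_arm(
  motion=[
    {"x": -2,"y": 0,"z": 0,"spin": 0,"fingers": 1},
    {"x": -4,"y": 0,"z": 0,"spin": 0,"fingers": 1},
    {"x": -6,"y": 0,"z": 0,"spin": 0,"fingers": 1},
    {"x": -8,"y": 0,"z": 0,"spin": 0,"fingers": 1},
    {"x": -8,"y": 0,"z": 0,"spin": 0,"fingers": 1},
  ],
)

```text
clock: 15.12
eef_pos: [0.5243, -0.136, 0.1134]
tool_rot: [-0.086, 0.996, -0.0, 0.0]
ft_force: [-0.1, -0.3, -0.9]
grip_width: -0.0
grasp_force: 0.0
```

jog_arm(
  motion=[
    {"x": -1.5,"y": 0,"z": 0,"spin": 0,"fingers": 1},
    {"x": -3,"y": 0,"z": 0,"spin": 0,"fingers": 1},
    {"x": -4.5,"y": 0,"z": 0,"spin": 0,"fingers": 1},
    {"x": -4.5,"y": 0,"z": 0,"spin": 0,"fingers": 1},
  ],
)

```text
clock: 15.62
eef_pos: [0.5286, -0.1353, 0.1132]
tool_rot: [-0.086, 0.996, 0.0, -0.0]
ft_force: [-0.7, -0.4, -0.7]
grip_width: 0.0002
grasp_force: 0.1
```

jog_arm(
  motion=[
    {"x": -1,"y": 0,"z": 0,"spin": 0,"fingers": 1},
    {"x": -2,"y": 0,"z": 0,"spin": 0,"fingers": 1},
    {"x": -3,"y": 0,"z": 0,"spin": 0,"fingers": 1},
    {"x": -3,"y": 0,"z": 0,"spin": 0,"fingers": 1},
  ],
)

```text
clock: 16.12
eef_pos: [0.5311, -0.1348, 0.1132]
tool_rot: [-0.086, 0.996, -0.0, -0.0]
ft_force: [-2.1, -0.3, 1.0]
grip_width: -0.0001
grasp_force: 1.0
```

jog_arm(
  motion=[
    {"x": -1,"y": 0,"z": 0,"spin": 0,"fingers": 1},
    {"x": -2,"y": 0,"z": 0,"spin": 0,"fingers": 1},
    {"x": -3,"y": 0,"z": 0,"spin": 0,"fingers": 1},
    {"x": -3,"y": 0,"z": 0,"spin": 0,"fingers": 1},
  ],
)

```text
clock: 16.62
eef_pos: [0.5347, -0.1343, 0.1132]
tool_rot: [-0.086, 0.996, -0.0, 0.0]
ft_force: [-1.5, 0.2, 0.2]
grip_width: 0.0001
grasp_force: 0.9
```

```bash
python3 - <<'E'
from h import *
import pickle
d,o=pickle.load(open("w3.pkl","rb"));s=camera("scene");s2=d["scene"]
M=np.hstack([cv2.resize(x["pixels"][130:180,255:305],(400,400),interpolation=cv2.INTER_CUBIC) for x in(s2,s)])
cv2.imwrite("pics/t3.png",M[:,:,::-1]); print(readout.get_obs()["ft_force"])
E
```

```text
[-1.91309945 -0.3745939   0.93366341]
```

View pics/t3.png

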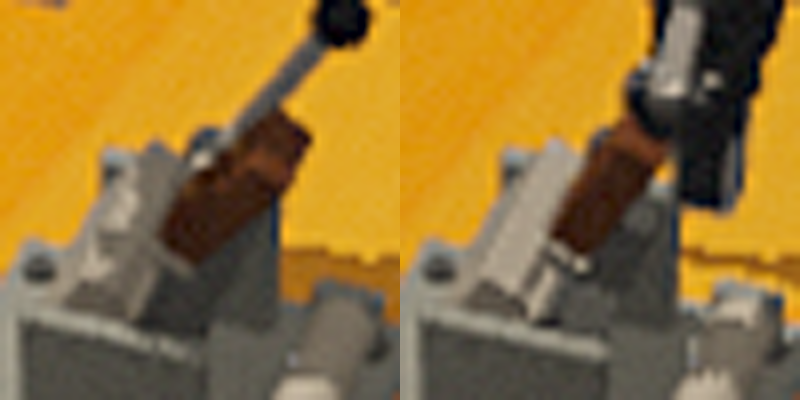

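The left half is before the nudge and the right half is now. The handle swung back about its foot (foot near 555,235 in both; top from about 275,115 to 610,130) with only 2 N of force. That is the free play of a gauge down in the gap. I'll ease off slowly through the aligned angle, then retreat for the lever.

jog_arm(
  motion=[
    {"x": 1,"y": 0,"z": 0,"spin": 0,"fingers": 1},
    {"x": 1,"y": 0,"z": 0,"spin": 0,"fingers": 1},
    {"x": 2,"y": 0,"z": 0,"spin": 0,"fingers": 1},
    {"x": 2,"y": 0,"z": 0,"spin": 0,"fingers": 1},
    {"x": 3,"y": 0,"z": 0,"spin": 0,"fingers": 1},
    {"x": 3,"y": 0,"z": 0,"spin": 0,"fingers": 1},
    {"x": 4,"y": 0,"z": 0,"spin": 0,"fingers": 1},
    {"x": 4,"y": 0,"z": 0,"spin": 0,"fingers": 1},
  ],
)

```text
clock: 17.68
eef_pos: [0.5304, -0.135, 0.1132]
tool_rot: [-0.086, 0.996, -0.0, 0.0]
ft_force: [-0.3, 0.2, -0.2]
grip_width: 0.0003
grasp_force: 0.1
```

```bash
python3 - <<'E'
from h import *
o=readout.get_obs(); print(o["eef_pos"],o["ft_force"])
for n in("scene",):
    c=camera(n); im=c["pixels"]; hs=cv2.cvtColor(im,cv2.COLOR_RGB2HSV)
    m=((hs[...,1]>90)&(hs[...,2]<115)&((hs[...,0]<14))).astype(np.uint8); w=np.zeros_like(m); w[140:166,270:298]=m[140:166,270:298]
    C=max(cv2.findContours(w,0,2)[0],key=cv2.contourArea)
    print(cv2.contourArea(C),cv2.minAreaRect(C),cv2.approxPolyDP(cv2.convexHull(C),1.2,True).reshape(-1,2).tolist())
E
```

```text
[ 0.53036832 -0.13498081  0.11323462] [-0.333295    0.19984135 -0.24385764]
109.0 ((281.0, 153.00001525878906), (8.485280990600586, 18.384777069091797), 45.0) [[285, 144], [289, 150], [281, 159], [277, 161], [274, 158], [279, 149]]
```

jog_arm(
  motion=[
    {"x": 12,"y": 0,"z": 0,"spin": 0,"fingers": 1},
    {"x": 19,"y": 0,"z": -40,"spin": 0,"fingers": 1},
    {"x": 19,"y": 0,"z": -80,"spin": 0,"fingers": 1},
    {"x": 19,"y": -50,"z": -80,"spin": 0,"fingers": 1},
    {"x": 19,"y": -87,"z": -80,"spin": 0,"fingers": 1},
    {"x": 19,"y": -87,"z": -80,"spin": 0,"fingers": 1},
    {"x": 19,"y": -87,"z": -80,"spin": 0,"fingers": 1},
  ],
)

```text
clock: 18.6
eef_pos: [0.5257, -0.2235, 0.1929]
tool_rot: [-0.085, 0.996, 0.0, -0.0]
ft_force: [0.1, 0.2, 0.5]
grip_width: 0.0003
grasp_force: 0.0
```

```bash
python3 - <<'E'
from h import *
import pickle
o=readout.get_obs(); print(o["eef_pos"],o["ft_force"])
d={n:camera(n) for n in("scene","wrist","top")}; pickle.dump((d,o),open("w4.pkl","wb"))
print(proj(d["wrist"],[[.561,-.2175,.117],[.5797,-.1278,.085]]))
M=np.hstack([cv2.resize(d["scene"]["pixels"][130:180,255:305],(400,400),interpolation=cv2.INTER_CUBIC),cv2.resize(d["top"]["pixels"][165:215,300:350],(400,400),interpolation=cv2.INTER_CUBIC)])
W=cv2.resize(d["wrist"]["pixels"][:192,140:396],(266,200))
M=np.vstack([M,np.hstack([W,np.zeros((200,534,3),np.uint8)])])
im=d["wrist"]["pixels"];W2=cv2.resize(im,(266,200),interpolation=cv2.INTER_AREA);M[400:600,266:532]=W2
cv2.imwrite("pics/t4.png",M[:,:,::-1])
E
```

```text
[ 0.52569855 -0.22351699  0.19289561] [0.1405466  0.23416516 0.48058926]
[[253.93516435 244.06944506]
 [345.52769011 262.48279231]]
```

View pics/t4.png

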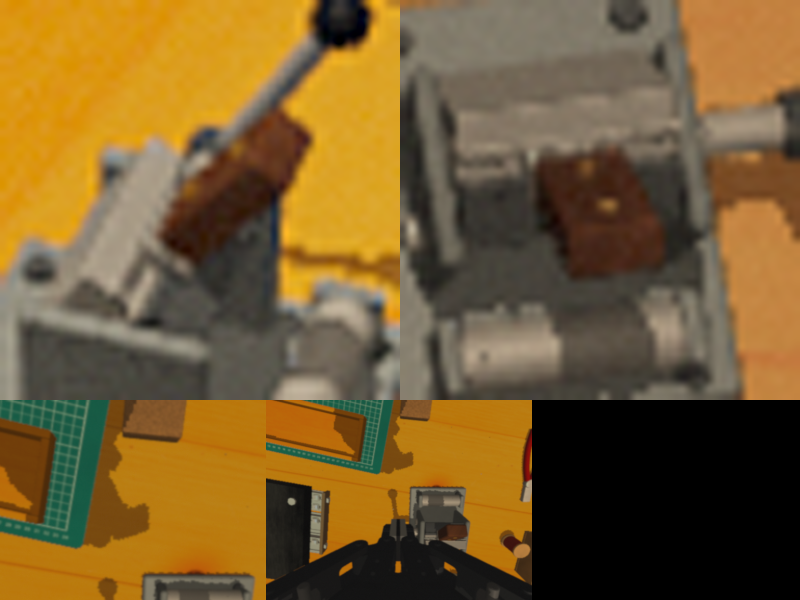

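The last picture shows the handle leaning in the gap in both views, with two brass pins on its rear face: top crop (588,168) and (607,205), scene crop (208,173) and (235,152). Triangulating the pins gives the gauge's axis.

```bash
python3 - <<'E'
from h import *
import pickle
d,o=pickle.load(open("w4.pkl","rb"));d0=pickle.load(open("c0.pkl","rb"))
T,S=d["top"],d["scene"]
t=lambda u,v:(300+(u-400)/8-.44,165+v/8-.44); s=lambda u,v:(255+u/8-.44,130+v/8-.44)
h=np.array([.985,.17,0]);C=np.array([.5763,-.1277,0]);yy=np.array([-.17,.985,0])
for n,a,b in[("pin lo",(588,168),(208,173)),("pin hi",(607,205),(235,152)),("bot rear +y",(540,155),(165,230)),("top front +y",(572,275),(290,190)),("knob?",None,None)]:
    if a is None: continue
    P,e=two(T,t(*a),S,s(*b)); q=P-C; print(n,"local mm",(q@h*1e3).round(1),(q@yy*1e3).round(1),(P[2]*1e3).round(1),"err",(e*1e3).round(1))
# pins on the undisturbed gauge (front face) in the wrist view w2: sizes along the handle, gauge upright, TCP known
c,ow=pickle.load(open("w2.pkl","rb")); e=ow["eef_pos"]
f=e-h*.009
for s_ in(0,10,20,30,40,50,60): print(s_,(proj(c,f+[0,0,-.0226+s_*1e-3])[0]*1.5625).round(1))
E
```

```text
pin lo local mm -8.3 -0.6 114.8 err 5.9
pin hi local mm -19.4 -2.1 124.8 err 0.4
bot rear +y local mm 1.7 10.3 96.2 err 4.5
top front +y local mm -40.7 12.4 127.1 err 2.7
0 [398.1 333.9]
10 [398.2 343.4]
20 [398.2 354.1]
30 [398.3 366.2]
40 [398.3 380. ]
50 [398.4 395.9]
60 [398.4 414.4]
```

The pins, the top corner and the contact height all agree: the gauge is seated and leans about 38° at rest. It passed through about 31° while I held it. Now the lever.

jog_arm(
  motion=[
    {"x": 0,"y": 0,"z": 40,"spin": 0,"fingers": 1},
    {"x": 0,"y": 0,"z": 80,"spin": 0,"fingers": 1},
    {"x": 0,"y": 0,"z": 88,"spin": 0,"fingers": 1},
    {"x": 0,"y": 0,"z": 88,"spin": 0,"fingers": 1},
    {"x": -8,"y": 0,"z": 88,"spin": 0,"fingers": 1},
    {"x": -16,"y": 0,"z": 88,"spin": 0,"fingers": 1},
    {"x": -24,"y": 0,"z": 88,"spin": 0,"fingers": 1},
    {"x": -24,"y": 0,"z": 88,"spin": 0,"fingers": 1},
  ],
)

```text
clock: 19.75
eef_pos: [0.5514, -0.2197, 0.1055]
tool_rot: [-0.086, 0.996, -0.0, 0.001]
ft_force: [0.3, -0.3, -1.0]
grip_width: 0.0002
grasp_force: 0.0
```

jog_arm(
  motion=[
    {"x": -5,"y": 0,"z": 0,"spin": 0,"fingers": 1},
    {"x": -10,"y": 0,"z": 0,"spin": 0,"fingers": 1},
    {"x": -15,"y": 0,"z": 0,"spin": 0,"fingers": 1},
  ],
)

```text
clock: 20.12
eef_pos: [0.5652, -0.2172, 0.1052]
tool_rot: [-0.086, 0.996, 0.0, -0.0]
ft_force: [-2.2, -0.2, 1.8]
grip_width: -0.0002
grasp_force: 1.1
```

```bash
python3 - <<'E'
from h import *
import pickle
o=readout.get_obs(); print(o["eef_pos"],o["ft_force"])
d,_=pickle.load(open("w4.pkl","rb"))
def blob(c):
    g=c["pixels"].max(2); w=np.zeros(g.shape,np.uint8); w[120:150,290:308]=(g[120:150,290:308]<50)
    n,l,st,ce=cv2.connectedComponentsWithStats(w); i=1+st[1:,4].argmax(); return st[i].tolist(),ce[i].round(1).tolist()
print("before",blob(d["scene"]))
c={n:camera(n) for n in("scene","top")}
a=np.abs(c["top"]["pixels"].astype(int)-d["top"]["pixels"]).max(2)
print("top change at old knob (359,190):",a[184:198,352:368].max(), "now dark?",c["top"]["pixels"][184:198,352:368].max(2).min(1).tolist())
E
```

```text
[ 0.5652281  -0.21724228  0.10517606] [-2.1675271  -0.16000458  1.77969028]
before ([294, 129, 7, 7, 32], [297.1, 132.2])
top change at old knob (359,190): 194 now dark? [11, 3, 1, 0, 3, 5, 8, 3, 8, 4, 18, 109, 117, 112]
```

jog_arm(
  motion=[
    {"x": -10,"y": 0,"z": 0,"spin": 0,"fingers": 1},
    {"x": -20,"y": 0,"z": 0,"spin": 0,"fingers": 1},
    {"x": -30,"y": 0,"z": 1,"spin": 0,"fingers": 1},
    {"x": -40,"y": 0,"z": 3,"spin": 0,"fingers": 1},
    {"x": -50,"y": 0,"z": 5,"spin": 0,"fingers": 1},
    {"x": -60,"y": 0,"z": 7,"spin": 0,"fingers": 1},
    {"x": -60,"y": 0,"z": 7,"spin": 0,"fingers": 1},
  ],
)

```text
clock: 21.1
eef_pos: [0.6251, -0.2066, 0.0976]
tool_rot: [-0.086, 0.996, 0.0, 0.0]
ft_force: [-0.5, 0.2, 1.0]
grip_width: 0.0004
grasp_force: 0.0
```

jog_arm(
  motion=[
    {"x": -4,"y": 0,"z": 2,"spin": 0,"fingers": 1},
    {"x": -8,"y": 0,"z": 4,"spin": 0,"fingers": 1},
    {"x": -12,"y": 0,"z": 6,"spin": 0,"fingers": 1},
    {"x": -12,"y": 0,"z": 6,"spin": 0,"fingers": 1},
  ],
)

```text
clock: 21.6
eef_pos: [0.6312, -0.2058, 0.0941]
tool_rot: [-0.085, 0.996, -0.0, -0.004]
ft_force: [-17.0, -0.8, 14.7]
grip_width: 0.0002
grasp_force: 11.1
```

jog_arm(
  motion=[
    {"x": 15,"y": 0,"z": 0,"spin": 0,"fingers": 1},
    {"x": 20,"y": 0,"z": -40,"spin": 0,"fingers": 1},
    {"x": 20,"y": -40,"z": -90,"spin": 0,"fingers": 1},
    {"x": 0,"y": -80,"z": -130,"spin": 0,"fingers": 1},
    {"x": 20,"y": -80,"z": -130,"spin": 0,"fingers": 1},
    {"x": 20,"y": -80,"z": -130,"spin": 0,"fingers": 1},
  ],
)

```text
clock: 22.35
eef_pos: [0.63, -0.2882, 0.2224]
tool_rot: [-0.085, 0.996, -0.0, 0.001]
ft_force: [-0.4, 0.1, -0.6]
grip_width: -0.0002
grasp_force: 0.0
```

```bash
python3 - <<'E'
from h import *
import pickle
o=readout.get_obs(); print(o["eef_pos"],o["ft_force"])
d={n:camera(n) for n in("scene","wrist","top")}; pickle.dump((d,o),open("w5.pkl","wb"))
h=np.array([.985,.17,0]);C=np.array([.5763,-.1277,0]);yy=np.array([-.17,.985,0]);z=np.array([0,0,1.])
piv=np.array([.6023,-.2095,.045])
for n in("scene","top"):
    k=proj(d[n],piv+.085*(np.sin(.7)*h+np.cos(.7)*z))[0]; g=d[n]["pixels"].max(2)
    x,y=k.round().astype(int); w=(g[y-12:y+13,x-12:x+13]<45).astype(np.uint8)
    nn,l,st,ce=cv2.connectedComponentsWithStats(w); print(n,"expect knob",k.round(1),"found",[((c+[x-12,y-12]).round(1).tolist(),int(a)) for c,a in zip(ce[1:],st[1:,4]) if a>8])
# brown handle in scene and top, now vs expectation
win={"scene":(268,138,298,168),"top":(305,175,340,205)}
for n,(x0,y0,x1,y1) in win.items():
    hs=cv2.cvtColor(d[n]["pixels"],cv2.COLOR_RGB2HSV)
    m=((hs[...,1]>100)&(hs[...,2]<135)&(hs[...,0]<13)).astype(np.uint8); w=np.zeros_like(m); w[y0:y1,x0:x1]=m[y0:y1,x0:x1]
    Cn=max(cv2.findContours(w,0,2)[0],key=cv2.contourArea); print(n,cv2.contourArea(Cn),cv2.approxPolyDP(cv2.convexHull(Cn),1.2,True).reshape(-1,2).tolist())
    M=C+h*.0034+z*.085
    for tl in(25,30,38):
        a=np.radians(tl);ax=-np.sin(a)*h+np.cos(a)*z;px=np.cos(a)*h+np.sin(a)*z
        print("  ",tl,proj(d[n],[M+ax*s+px*x+yy*y for s in(0,.06) for x in(-.009,.009) for y in(-.015,.015)]).round(1).tolist())
E
```

```text
[ 0.62996467 -0.28816315  0.22243747] [-0.41681675  0.14857778 -0.63160496]
scene expect knob [262.8 127.6] found [([263.6, 127.8], 30)]
top expect knob [351.  153.7] found [([351.5, 154.0], 44)]
scene 125.5 [[291, 145], [289, 152], [279, 162], [275, 160], [276, 155], [287, 143]]
   25 [[279.5, 156.8], [276.1, 164.1], [273.7, 153.4], [270.2, 160.6], [289.4, 143.1], [286.1, 150.4], [283.4, 139.5], [279.9, 146.8]]
   30 [[279.3, 157.0], [275.9, 164.2], [273.8, 153.2], [270.3, 160.4], [291.0, 144.4], [287.7, 151.7], [285.3, 140.4], [281.8, 147.7]]
   38 [[279.1, 157.2], [275.7, 164.5], [274.1, 153.0], [270.6, 160.2], [293.2, 146.6], [289.9, 153.9], [288.1, 142.1], [284.7, 149.4]]
top 150.0 [[327, 184], [332, 191], [332, 196], [321, 197], [318, 192], [317, 185]]
   25 [[326.6, 187.0], [315.1, 188.6], [326.0, 180.2], [314.5, 181.8], [332.2, 193.0], [320.0, 194.8], [331.6, 185.9], [319.3, 187.7]]
   30 [[326.5, 186.9], [315.0, 188.5], [326.1, 180.3], [314.5, 181.9], [332.2, 195.0], [320.1, 196.7], [331.8, 188.1], [319.6, 189.8]]
   38 [[326.4, 186.7], [314.9, 188.3], [326.2, 180.5], [314.6, 182.1], [332.2, 197.8], [320.2, 199.6], [332.1, 191.4], [319.9, 193.1]]
```

The lever ball is at its locked position, within 1 px in both views. The handle's top end matches a seated gauge at about 31°. The shorter brown outline is the steel collar at the shoulder. The robot is clear, so I'm handing in.

```bash
python3 -c "
from workcell import bot
print(bot.job_done())"
```

```text
the job is handed in; nothing more can be done
None
```

I handed the job in with the long gauge seated in the gap at about 31°, the lever over at its back stop and the arm clear; no verdict came back, and I did not re-measure the short gauge or the tools at the end.

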